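Put the finished puzzle boxes away in the bottom tray and lock the stack

TASK

Put every small finished puzzle box that lies loose on the bench away in the bottom tray of the stack, right way up and lying flat on its floor: to get at it, lift off the two upper trays, keeping them level, and set both aside on the bench, leaving the bottom tray in its cradle. When all the small boxes are in, restack the two trays squarely in their old order, and only then slide the wooden stop until the bottom tray is snug between it and the fixed cheek and swing the cam lever fully over to lock it. Leave the other things on the bench where they are.

Things in the scene. Friction and masses are not known exactly. Their poses are not given: they have to be found in the camera images.
- cradle: fixed wooden cradle for the tray stack. Origin at the bench top under the middle of the trays' place. Its base board is 8 mm thick and reaches x -100 to 100, y -80 to 210 mm in its frame. On the -y side stands a fixed cheek, its inner face at y = -62 mm, 50 mm high, x -80 to 80. The sliding stop comes from the +y side
- tray_low: bottom tray of the stack, open, without a middle rail: 190 (x) by 120 (y) by 56 mm high, walls and floor 8 mm, inside 174 by 104 mm and 48 mm deep; stands loose on the cradle's base with its long sides facing cheek and stop; origin at the centre of its underside, z up
- tray_mid: middle tray, about 0.3 kg: 190 (x) by 120 (y) by 56 mm high, walls and floor 8 mm, with a grip rail 14 mm thick along its middle (along x, full length) whose top is 2 mm below the rim; 45 mm of free width on each side of the rail. No locating lips: it simply rests on the rim of the tray below. Origin at the centre of its underside, z up
- tray_top: top tray, like the middle one but only 46 mm high, about 0.27 kg; rail 14 mm thick, its top 2 mm below the rim. Origin at the centre of its underside, z up
- pbox1: small finished puzzle box, light wood with dark inlay bands, 50 (its x) by 36 (its y) by 34 mm high, about 60 g; origin at the centre of its underside, z up. Up to three of them lie on the bench; absent ones are None
- pbox2: small finished puzzle box, light wood with dark inlay bands, 50 (its x) by 36 (its y) by 34 mm high, about 60 g; origin at the centre of its underside, z up. Up to three of them lie on the bench; absent ones are None
- pbox3: small finished puzzle box, light wood with dark inlay bands, 50 (its x) by 36 (its y) by 34 mm high, about 60 g; origin at the centre of its underside, z up. Up to three of them lie on the bench; absent ones are None
- slide_stop (a joint): travel of the sliding stop in m: 0 = fully open, at most 0.045; it grows as the stop moves along the cradle's -y towards the trays; its face stands at cradle y = 95 mm minus this travel, 10 to 50 mm above the bench. With the bottom tray snug between cheek and stop it reads about 0.037 (0.033 or less is still loose). Sliding it takes about 2 N, plus up to about 12 N while it pushes the stack. With the lever over, it cannot be opened
- stop_grip (a point): middle of the sliding stop's upright wooden grip block, 24 by 24 mm, square to the cradle, its top 80 mm and its foot 30 mm above the bench; this point is 66 mm above the bench (take it no lower than 48 mm: the lever's arm lies close behind it), 70 mm behind the stop's face
- cam_lever (a joint): angle of the cam lever in rad, about a vertical axis, anticlockwise seen from above: 0 = free, handle arm pointing half way between the cradle's -x and +y; 1.70 = fully over and locked, handle arm about half way between -x and -y (locked from 1.4 on). Its short nose then stands behind the grip block and bars the stop's way back; it only passes once the stop is home (0.035 or more). It stays where it is left; moving it takes 1 to 5 N at the peg
- lever_peg (a point): on the axis of the upright round wooden peg at the end of the lever's handle arm, 20 mm in diameter, from 44 to 80 mm above the bench, 60 mm from the lever's axis; this point is 64 mm above the bench. The lever's steel arm, 36 to 44 mm above the bench, lies under it
- lever_pivot (a point): on the lever's vertical axis, 64 mm above the bench; fixed in the cradle at x 0, y 195 mm
- mallet: bystander: oak mallet lying down; head 62 (x) by 110 (y) by 62 mm high centred at the origin, handle along -x to 200 mm
- try_square: bystander: steel try square lying flat, 16 mm high; stock 18 by 110 mm (along y) at the origin, blade along +x to 155 mm at y 27 to 55 mm
- cork_block: bystander: cork sanding block, 70 (x) by 40 (y) by 28 mm high; origin under its centre
- chisel: bystander: chisel lying flat, from x -110 (handle, 24 mm thick) to 100 mm; origin in the middle of its length

How it is judged (in metres and radians):
On the way, in this order (a step that is already met when the one before it is completed fails the run):
1. both upper trays are lifted off and set down aside on the bench (horizontal distance between each of tray_mid, tray_top and tray_low above 0.13 m and height (world z) of each of tray_mid, tray_top below 0.09 m and linear speed of each of tray_mid, tray_top below 0.03 m/s), for 0.2 s.
2. every small puzzle box present lies flat, right way up, on the bottom tray's floor (x of pbox1 in the frame of tray_low between -0.075 and 0.075 m and y of pbox1 in the frame of tray_low between -0.05 and 0.05 m and z of pbox1 in the frame of tray_low between 0 and 0.016 m and angle between each of pbox1, pbox2, pbox3's own z axis and vertical below 0.25 rad and x of pbox2 in the frame of tray_low between -0.075 and 0.075 m and y of pbox2 in the frame of tray_low between -0.05 and 0.05 m and z of pbox2 in the frame of tray_low between 0 and 0.016 m and x of pbox3 in the frame of tray_low between -0.075 and 0.075 m and y of pbox3 in the frame of tray_low between -0.05 and 0.05 m and z of pbox3 in the frame of tray_low between 0 and 0.016 m), for 0.2 s.
3. the middle tray is back squarely on the bottom tray (z of tray_mid in the frame of tray_low between 0.051 and 0.061 m and horizontal distance between tray_mid and tray_low below 0.012 m and angle between the x axis of tray_mid and the x axis of tray_low, either way round below 0.12 rad and angle between tray_mid's own z axis and vertical below 0.08 rad), for 0.2 s.
4. the top tray is back squarely on the middle tray (z of tray_top in the frame of tray_mid between 0.051 and 0.061 m and horizontal distance between tray_top and tray_mid below 0.012 m and angle between the x axis of tray_top and the x axis of tray_mid, either way round below 0.12 rad and angle between tray_top's own z axis and vertical below 0.08 rad), for 0.2 s.
5. the stop is slid up so that the bottom tray is snug (value of joint slide_stop above 0.033 m), for 0.2 s.
6. the cam lever is fully over (value of joint slide_stop above 0.033 m and value of joint cam_lever above 1.4 rad), for 0.2 s.
At the end, for the whole second after the job is handed in: Each small box flat, right way up (0.25 rad), on the bottom tray's floor; bottom tray in the cradle; middle tray on it, top tray on that, centred within 12 mm, square within 0.12 rad; stop beyond 0.033 m (under 4 mm slack); lever beyond 1.4 rad; all at rest (all of step 2 and all of step 3 and all of step 4 and all of step 6 and z of tray_low in the frame of cradle below 0.012 m and x of tray_low in the frame of cradle between -0.02 and 0.02 m and angle between the x axis of tray_low and the x axis of cradle, either way round below 0.06 rad and linear speed of each of pbox1, pbox2, pbox3, tray_low, tray_mid, tray_top below 0.02 m/s); the robot touches nothing.
It fails at once if one of the other things on the bench is shifted by more than 50 mm (distance of any of mallet, try_square, cork_block, chisel from where it was at the start of the episode above 0.05 m).
It fails at once if an upper tray is tipped by more than 0.5 rad (angle between any of tray_mid, tray_top's own z axis and vertical above 0.5 rad).
Of pbox1, pbox2, pbox3 only 1 to 3 are there at a start; the rules pass over those that are not, and their reading is None.
At some moment in a run one of pbox1, pbox2, pbox3 may be knocked a few centimetres aside while the robot is not near it.
It also fails if it takes over 210 s, if anything falls off the work surface, if the arm or the gripper's body presses on something with over 40 N, if the wrist force passes 120 N, or if a joint passes its speed limit or range.

ROBOT

A 6-joint arm with a two-finger parallel gripper is mounted at the origin on the work surface. World frame = base frame: x ahead of the robot, y to its left, z up, the work surface at z = 0. Lengths are in mm, angles in rad, forces in N, time in s.
With the tool pointing down it reaches from about 375 to 975 mm from the base axis. Payload 3.8 kg.
Tool frame: the origin (TCP) lies at the centre of the arm's flange, where the gripper is bolted on; the fingertips stand tip_reach ahead of it and the grasp point (between the pads) lies 147 mm ahead of it (tip_reach is the distance from the TCP to the fingertips, in mm); z points along the fingers, y is the direction in which the jaws open and shut (so a half turn about z gives the same grasp; the last joint's range is limited). The gripper opens to 88 mm and grips with 3 to 60 N. Pads are 18 mm wide; open, the fingers measure 123 mm over their backs; the gripper's body (75 mm by 187 mm) begins 45 mm behind the grasp point.
Start: joints at [1.153, 0.264, 1.604, -0, 1.274, -0.037], TCP at [250.871, 626.645, 404.706] pointing down, gripper open.
Joint ranges: [-2.63, 2.63], [-0.94, 2.18], [0.31, 2.57], [-1.31, 4.45], [0, 2.66], [-2.55, 2.55]. Speed limits (rad/s): [2.57, 2.57, 3.14, 3.14, 3.14, 3.14].

INTERFACE

Orientations are given as a unit quaternion [x, y, z, w].
In Python, from workcell import * gives the robot as it stands.
- The arm moves only by the tool play_rows, never from a script. Its argument "deltas" is text: rows parted by semicolons, each of 5 numbers parted by spaces: the shift along the tool's x, y, z in units of 200 mm (1.0 is 200 mm), then the turn about the tool's z in units of 45 degrees (1.0 is 45 degrees), then the opening, from -1 (shut) to 1 (fully open). A call has 1 to 8 rows; each row shifts and turns the commanded pose from where the row before left it, along the tool's axes as they then stand; what a row does not reach is not made up. A row lasts 1/8 s, in which the tool goes at most 62.5 mm and 10.7 degrees, less where a joint would pass 70% of its speed; a pose out of reach is approached as far as the arm can. A call with a number of a shift or a turn outside -1 to 1 is refused whole. A call with a gripper value outside its range is refused whole. The fingers move at their own pace and stop on an object; "newtons" is the grip in N (left out, the last holds). Time passes only in rows, so rows that do not move let the fingers close. It gives the time, the measured TCP pose, the force and the opening at its end, in the units of the state.
- sense(): the state, without advancing time (a new reading comes with each control period).
- grab_frame(name): name is "scene" or "top" or "wrist"; returns a dict with "frame" (480x640x3 uint8, blue, green, red), "depth" (480x640 float32, mm along the optical axis (not along the pixel's ray), 0 where there is no reading), "camera_matrix" (3x3 intrinsics, pixels), "camera_from_world" (4x4, takes a point from world to camera coordinates). Camera axes: x right, y down, z forward; pixel columns grow to the right and rows downward; lengths in mm; the calibration is good to about 2 mm. The wrist camera is an equidistant fisheye: a pixel r from the principal point sees the ray r / f radians off the axis. A picture is of the moment at which its call begins.
- hand_in(): hands the job in, once; it reports no verdict.
The state is a dict: "time_s": time; "joints": joint angles; "qd": joint speeds; "joint_efforts": joint torques, N m; "tool_pos": TCP position; "tool_rot": TCP orientation; "contact_force": force on the tool from outside, world axes, zero at the start; "wrist_torque": the same for the moment, N m; "opening": opening from 0.0 (shut) to 1.0 (fully open).
Only numpy, scipy, OpenCV 4.12 (cv2) and the standard library are available. Lean on these libraries where they do the work, as an engineer would, in place of code of your own. Each camera call takes 0.05 s, during which the arm holds its last target. There are 200 camera calls.

## Working session

There is one attempt and no reset: what is moved stays moved. The work goes in short steps, Python scripts to look and compute and a tool call to move; the robot and the scene stay as the last step left them, time stands still between calls to the robot, and variables do not carry over. Pictures are saved under pics/ and viewed, on a budget of 14 in all, crops included, one or two more only if the job needs it, and the job is handed in when it is done.

Besides the shell and the picture viewer there is one more tool, called after "Request:" as name(argument=value, ...), one argument or row to a line, values as JSON. play_rows: Moves the arm, as the interface text tells. Its arguments: {"type":"object","properties":{"deltas":{"type":"string"},"newtons":{"type":"number"}},"required":["deltas"]}

```bash
mkdir -p pics; ls
cat > h.py <<'E'
from workcell import *
import numpy as np, cv2
def world(g,mask=None):
    d=g["depth"];K=g["camera_matrix"];T=np.linalg.inv(np.array(g["camera_from_world"]))
    v,u=np.mgrid[0:480,0:640]
    p=np.stack([(u-K[0][2])/K[0][0]*d,(v-K[1][2])/K[1][1]*d,d,np.ones_like(d)],-1)
    w=(p@T.T)[...,:3]; w[d==0]=np.nan
    return w
E
python3 - <<'E'
from h import *
s=sense();print(s)
for n in("top","scene"):
    g=grab_frame(n);np.savez(f"{n}0.npz",**{k:np.array(v) for k,v in g.items()})
    cv2.imwrite(f"pics/{n}0.png",g["frame"]);print(n,np.array(g["camera_matrix"]).tolist(),np.array(g["camera_from_world"]).round(3).tolist())
E
```

```text
pics
{'time_s': 0.0, 'joints': array([ 1.15312619e+00,  2.64738391e-01,  1.60532592e+00, -6.99317010e-06,
        1.27367894e+00, -3.69112597e-02]), 'qd': array([ 1.06766754e-03, -5.47559797e-04,  7.27820898e-04,  4.22947752e-04,
        6.58508669e-04, -2.98468492e-07]), 'joint_efforts': array([-1.00548656e-03, -5.02113676e+01, -3.56867123e+01,  7.28615932e-02,
        2.93932529e-02, -1.81986397e-04]), 'tool_pos': array([250.72455168, 626.35650017, 403.42351592]), 'tool_rot': array([ 1.89230372e-01,  9.81932131e-01, -1.04839310e-03, -2.39049534e-04]), 'contact_force': array([-0.11527224, -0.84658155, -0.00437473]), 'wrist_torque': array([-0.0506446 , -0.02726506, -0.01338467]), 'opening': 1.0024766795968463}
top [[590.1554891244155, 0.0, 321.1320876464183], [0.0, 590.1554891244155, 238.09409828582199], [0.0, 0.0, 1.0]] [[0.067, -0.998, 0.005, -22.276], [-0.968, -0.066, -0.243, 503.082], [0.243, 0.012, -0.97, 1319.843], [0.0, 0.0, 0.0, 1.0]]
scene [[501.5899351418453, 0.0, 319.80302698992034], [0.0, 501.5899351418453, 238.09634435175994], [0.0, 0.0, 1.0]] [[0.982, 0.191, -0.002, -481.13], [0.133, -0.69, -0.712, 11.227], [-0.137, 0.699, -0.702, 1432.307], [0.0, 0.0, 0.0, 1.0]]
```

View pics/top0.png

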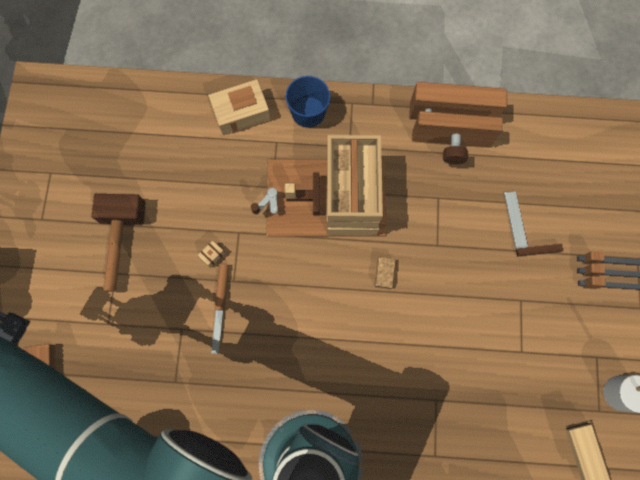

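View pics/scene0.png

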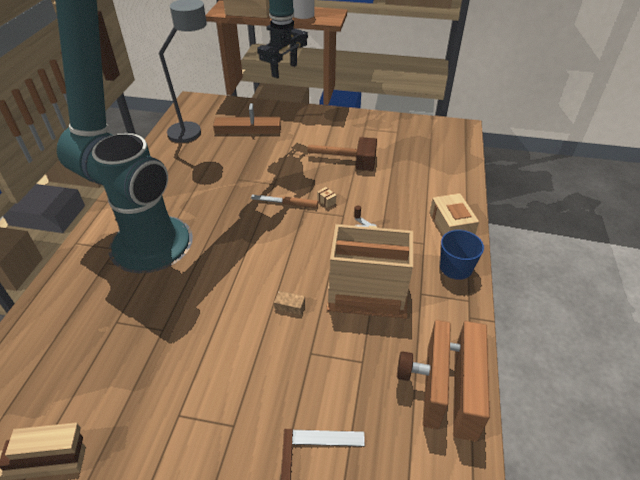

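The top view shows the tray stack at (354,185), with the stop and lever to its left. One small box is at (211,252), next to the chisel. The mallet, cork block and try square are clear of it. Next I'll take positions from depth.

Run:
```python
from h import *
g=dict(np.load("top0.npz"));w=world(g);f=g["frame"]
def rect(m,name):
    p=w[m][:,:2].astype(np.float32); r=cv2.minAreaRect(p)
    print(name,m.sum(),np.round(r[0],1),np.round(r[1],1),round(r[2],1),'z',np.nanmedian(w[m][:,2]).round(1),np.nanpercentile(w[m][:,2],[5,95]).round(1))
def comps(lo,hi,u0,u1,v0,v1,mn=40):
    m=np.zeros((480,640),np.uint8)
    m[v0:v1,u0:u1]=((w[...,2]>lo)&(w[...,2]<hi))[v0:v1,u0:u1]
    n,l,st,c=cv2.connectedComponentsWithStats(m)
    for i in range(1,n):
        if st[i,4]>=mn: rect(l==i,f"{lo}-{hi} px{c[i].round(0)}")
comps(159,172,300,400,120,245)   # rim
comps(14,60,0,640,60,330,60)  # things on bench
comps(70,86,240,330,160,230,8)  # grip, peg
comps(5,13,240,400,140,245)
```

```text
159-172 px[354. 176.] 1444 [627.1 -54.6] [193.9 119.3] 3.6 z 164.7 [160.5 168.9]
14-60 px[239. 110.] 1172 [837.6 240. ] [ 95.9 130. ] 23.3 z 56.4 [20.7 59.7]
14-60 px[307.  94.] 428 [876.6  70.5] [52.2 94.6] 6.8 z 38.4 [15.9 58.5]
14-60 px[414. 110.] 111 [ 863.4 -198.2] [56.5 26.7] 34.9 z 39.4 [16. 58.]
14-60 px[309. 121.] 183 [817.4  65.4] [35.8 89.1] 1.4 z 38.0 [16.6 56.9]
14-60 px[469. 114.] 77 [ 847.8 -334.8] [122.5   5.8] 89.0 z 55.4 [50.1 59.2]
14-60 px[431. 137.] 315 [ 787.6 -245.8] [102.2  34.2] 71.3 z 37.3 [16.  58.3]
14-60 px[477. 141.] 249 [ 783.9 -357.8] [85.4  7.1] 89.6 z 38.1 [17.3 56.8]
14-60 px[454. 162.] 74 [ 720.5 -299. ] [53.8  7. ] 88.1 z 49.1 [36.9 58. ]
14-60 px[383. 197.] 238 [ 632.  -132.1] [160.8  15.7] 0.3 z 48.6 [31.8 54.3]
14-60 px[309. 195.] 548 [626.3  44.1] [90.  91.6] 63.6 z 45.5 [20.  53.3]
14-60 px[269. 202.] 301 [582.9 140.5] [46.6 79.8] 65.1 z 43.8 [37.8 49.6]
14-60 px[118. 243.] 1282 [473.  512.8] [106.2 238.2] 78.4 z 41.9 [25.2 57.8]
14-60 px[352. 232.] 242 [530.5 -62.6] [  6.4 119. ] 3.5 z 39.2 [18.6 58.6]
14-60 px[211. 253.] 355 [456.7 271.7] [37.7 49.1] 50.7 z 33.4 [20.9 38.4]
14-60 px[540. 250.] 248 [ 522.7 -517.1] [ 19.4 110.6] 9.2 z 16.7 [14.4 20.4]
14-60 px[605. 265.] 792 [ 493.5 -680.6] [ 51.6 148.8] 0.9 z 22.0 [14.9 52. ]
14-60 px[385. 273.] 513 [ 439.4 -145.6] [40.8 71.7] 85.5 z 27.6 [21.1 32.4]
14-60 px[221. 288.] 450 [373.  239.4] [124.4  23.5] 0.2 z 21.0 [15.2 27.1]
14-60 px[606. 284.] 415 [ 447.7 -678.7] [ 21.9 142.5] 0.1 z 21.6 [15.  52.4]
70-86 px[290. 188.] 99 [615.3  94. ] [25.4 21.7] 5.0 z 78.8 [73.9 84.7]
70-86 px[255. 207.] 59 [563.8 171.3] [19.2 18.9] 6.2 z 78.6 [73.3 83.6]
5-13 px[298. 200.] 2934 [621.   43.3] [204.8 223. ] 3.8 z 8.2 [ 5.4 11.9]
5-13 px[381. 232.] 58 [ 544.8 -132.6] [25.9 20.3] 2.5 z 8.5 [ 5.6 12.4]
```

Run:
```python
from h import *
a=cv2.imread("pics/top0.png")[150:280,195:395];b=cv2.imread("pics/scene0.png")[180:320,300:430]
a=cv2.resize(a,None,fx=4,fy=4,interpolation=2);cv2.imwrite("pics/crop1.png",a)
```

```text
(no output)
```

View pics/crop1.png

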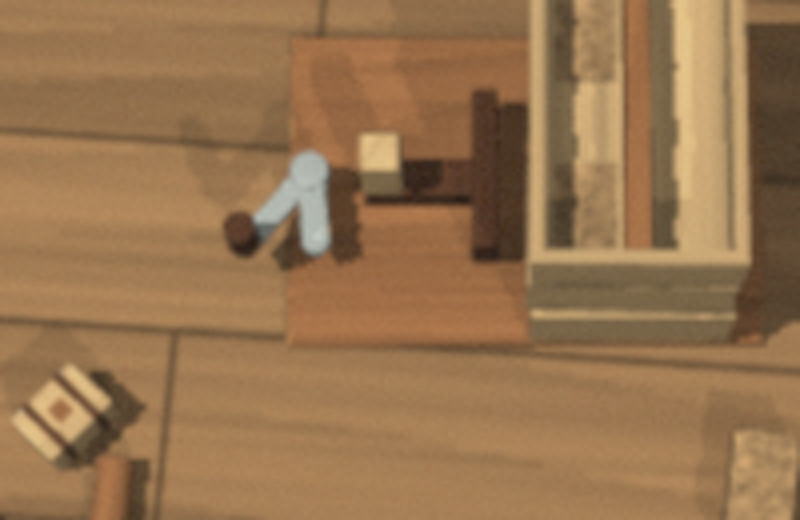

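Measurements agree with each other: the cradle is turned about +3.7°, the stack centre is at (627,-55), and the rim is at z 165. The grip is at (615,94) and the peg at (564,171). The small box is at (457,272) with its top at about 34. I'll write a helper that works out moves, and check inside the top tray.

```bash
cat >> h.py <<'E'
from scipy.spatial.transform import Rotation as R
def plan(x,y,z,yawdeg,z_first=None):
    """rows for a straight move to TCP x,y,z with tool-y yaw (deg, world)"""
    s=sense();p=np.array(s["tool_pos"]);M=R.from_quat(s["tool_rot"]).as_matrix()
    yaw=np.degrees(np.arctan2(M[1,1],M[0,1]))
    dy=(yawdeg-yaw+90)%180-90
    d=np.array([x,y,z])-p
    n=max(int(np.ceil(np.linalg.norm(d)/60)),int(np.ceil(abs(dy)/10)),1)
    print("pos",p.round(1),"yaw",round(yaw,1),"n",n,"open",round(float(s["opening"]),2),"t",s["time_s"],"F",np.round(s["contact_force"],1))
    for i in range(n):
        a=np.radians(yaw+dy*i/n)   # tool axes as they stand at the row's start
        ty=np.array([np.cos(a),np.sin(a),0]);tx=np.cross(ty,[0,0,-1])
        q=d/n/200
        print("%.3f %.3f %.3f %.3f;"%(q@tx,q@ty,-q[2],-dy/n/45))
E
python3 - <<'E'
from h import *
import workcell
print([ (k,getattr(workcell,k)) for k in dir(workcell) if 'tip' in k.lower() or k.isupper()])
plan(627,-54.6,400,93.7)
g=dict(np.load("top0.npz"));w=world(g)
m=(w[...,2]>110)&(abs(w[...,0]-627)<80)&(abs(w[...,1]+54.6)<48)
for y in range(-105,-5,10):
    k=m&(abs(w[...,1]-y)<5);print(y,k.sum(),np.nanpercentile(w[...,2][k],[5,25,50,75,95]).round(0))
E
```

```text
[('tip_reach', 166.0)]
pos [250.7 626.4 403.5] yaw 68.2 n 13 open 1.0 t 0.1 F [0.2 0.3 0.1]
-0.232 -0.189 0.001 -0.044;
-0.225 -0.197 0.001 -0.044;
-0.218 -0.205 0.001 -0.044;
-0.211 -0.212 0.001 -0.044;
-0.204 -0.219 0.001 -0.044;
-0.196 -0.226 0.001 -0.044;
-0.188 -0.233 0.001 -0.044;
-0.180 -0.239 0.001 -0.044;
-0.172 -0.245 0.001 -0.044;
-0.163 -0.251 0.001 -0.044;
-0.155 -0.256 0.001 -0.044;
-0.146 -0.261 0.001 -0.044;
-0.137 -0.266 0.001 -0.044;
-105 83 [123. 127. 128. 132. 158.]
-95 280 [123. 126. 128. 129. 132.]
-85 280 [123. 126. 128. 129. 132.]
-75 278 [123. 126. 128. 129. 132.]
-65 241 [123. 126. 129. 131. 165.]
-55 296 [154. 161. 163. 165. 168.]
-45 338 [124. 128. 131. 161. 166.]
-35 284 [123. 126. 128. 130. 132.]
-25 288 [124. 126. 128. 130. 132.]
-15 285 [123. 126. 128. 130. 132.]
```

Request:
play_rows(
  deltas="-0.232 -0.189 0 -0.044 0.14;-0.225 -0.197 0 -0.044 0.14;-0.218 -0.205 0 -0.044 0.14;-0.211 -0.212 0 -0.044 0.14;-0.204 -0.219 0 -0.044 0.14;-0.196 -0.226 0 -0.044 0.14;-0.188 -0.233 0 -0.044 0.14;-0.18 -0.239 0 -0.044 0.14",
  newtons=30,
)

```text
time_s: 1.1
tool_pos: [483.3, 206.0, 404.5]
tool_rot: [0.052, 0.999, -0.0, -0.0]
contact_force: [0.2, 0.0, -0.1]
opening: 0.569
```

Request:
play_rows(
  deltas="-0.172 -0.245 0 -0.044 0.14;-0.163 -0.251 0 -0.044 0.14;-0.155 -0.256 0 -0.044 0.14;-0.146 -0.261 0 -0.044 0.14;-0.137 -0.266 0 -0.044 0.14;0 0 0 0 0.14;0 0 0 0 0.14",
)

```text
time_s: 1.98
tool_pos: [628.2, -53.5, 403.9]
tool_rot: [-0.034, 0.999, 0.0, -0.001]
contact_force: [-0.2, 0.6, 0.7]
opening: 0.569
```

Run:
```python
from h import *
plan(627,-54.6,300,93.7)
g=grab_frame("wrist");cv2.imwrite("pics/w1.png",g["frame"])
t=grab_frame("top");cv2.imwrite("pics/top1.png",t["frame"])
```

```text
pos [628.2 -53.5 403.9] yaw 93.9 n 2 open 0.57 t 1.975 F [-0.2  0.6  0.7]
0.003 -0.003 0.260 0.002;
0.003 -0.003 0.260 0.002;
```

View pics/w1.png

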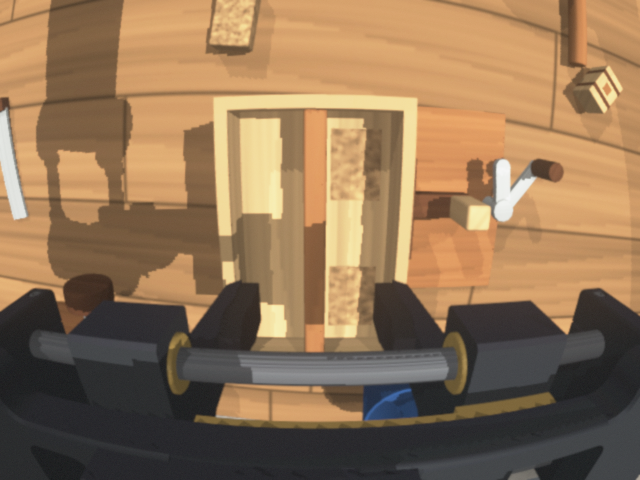

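View pics/top1.png

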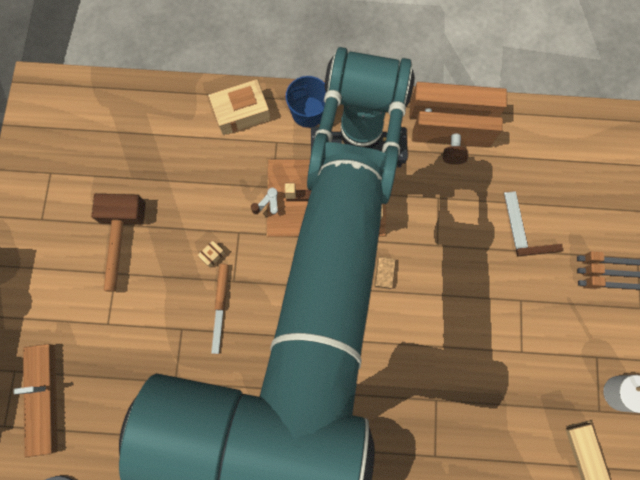

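The wrist view has the rail centred between the fingers (rail at u≈315, fingers 240–395). The top view now covers the area that was hidden, and there is only one small box, at (211,252). I'll descend and grip.

Request:
play_rows(
  deltas="0 0 0.26 0 0.14;0 0 0.26 0 0.14;0 0 0 0 0.14;0 0 0 0 -1;0 0 0 0 -1;0 0 0 0 -1;0 0 0 0 -1;0 0 0 0 -1",
  newtons=40,
)

```text
time_s: 3.08
tool_pos: [628.7, -53.7, 301.4]
tool_rot: [-0.034, 0.999, -0.0, 0.0]
contact_force: [-0.5, -0.6, 2.9]
opening: 0.154
```

Request:
play_rows(
  deltas="0 0 -0.05 0 -1;0 0 -0.1 0 -1;0 0 -0.1 0 -1;0 0 -0.1 0 -1;0 0 0 0 -1;0 0 0 0 -1",
)

```text
time_s: 3.82
tool_pos: [628.4, -53.5, 370.6]
tool_rot: [-0.034, 0.999, 0.0, -0.0]
contact_force: [-0.7, 0.6, -3.4]
opening: 0.156
```

Run:
```python
from h import *
plan(575,-360,370,93.7)
g=grab_frame("scene");cv2.imwrite("pics/s1.png",g["frame"][150:420,150:520])
```

```text
pos [628.4 -53.5 370.6] yaw 93.9 n 6 open 0.16 t 3.825 F [-0.7  0.6 -3.4]
0.062 -0.252 0.001 0.001;
0.062 -0.252 0.001 0.001;
0.062 -0.252 0.001 0.001;
0.061 -0.252 0.001 0.001;
0.061 -0.252 0.001 0.001;
0.061 -0.252 0.001 0.001;
```

View pics/s1.png

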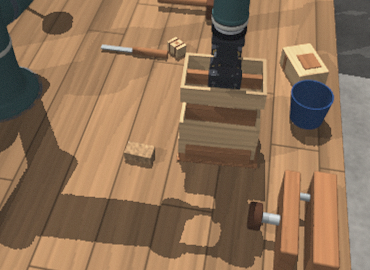

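Scene view: the top tray is hanging level above the stack. I'll carry it to (575,-360).

Request:
play_rows(
  deltas="0.04 -0.15 0 0 -1;0.06 -0.25 0 0 -1;0.06 -0.25 0 0 -1;0.06 -0.25 0 0 -1;0.06 -0.25 0 0 -1;0.06 -0.25 0 0 -1;0.03 -0.11 0 0 -1;0 0 0 0 -1",
)

```text
time_s: 4.88
tool_pos: [574.7, -361.1, 369.4]
tool_rot: [-0.033, 0.999, 0.001, -0.001]
contact_force: [0.7, 0.4, -3.3]
opening: 0.156
```

Request:
play_rows(
  deltas="0 0 0.2 0 -1;0 0 0.25 0 -1;0 0 0.25 0 -1;0 0 0.17 0 -1;0 0 0.05 0 -1;0 0 0 0 -1",
)

```text
time_s: 5.62
tool_pos: [575.8, -358.8, 186.5]
tool_rot: [-0.035, 0.999, 0.0, -0.0]
contact_force: [0.7, 0.5, -2.4]
opening: 0.158
```

Request:
play_rows(
  deltas="0 0 0.015 0 -1;0 0 0.012 0 -1;0 0 0 0 -1;0 0 0 0 -1",
)

```text
time_s: 6.12
tool_pos: [575.5, -360.0, 181.8]
tool_rot: [-0.034, 0.999, -0.0, 0.0]
contact_force: [-0.2, -0.2, -2.7]
opening: 0.157
```

Request:
play_rows(
  deltas="0 0 0.01 0 -1;0 0 0 0 -1;0 0 0 0 -1",
)

```text
time_s: 6.5
tool_pos: [575.6, -360.1, 181.4]
tool_rot: [-0.034, 0.999, -0.0, 0.0]
contact_force: [-3.7, 1.7, 6.5]
opening: 0.155
```

Request:
play_rows(
  deltas="0 0 0 0 0.14;0 0 0 0 0.14;0 0 0 0 0.14;0 0 -0.2 0 0.14;0 0 -0.3 0 0.14;0 0 -0.3 0 0.14;0 0 -0.15 0 0.14",
)

```text
time_s: 7.38
tool_pos: [576.2, -360.4, 374.1]
tool_rot: [-0.034, 0.999, -0.002, 0.003]
contact_force: [-0.1, -0.5, -0.0]
opening: 0.57
```

Request:
play_rows(
  deltas="-0.06 0.25 0 0 0.14;-0.06 0.25 0 0 0.14;-0.06 0.25 0 0 0.14;-0.06 0.25 0 0 0.14;-0.06 0.25 0 0 0.14;-0.06 0.26 0 0 0.14;0 0 0 0 0.14;0 0 0 0 0.14",
)

```text
time_s: 8.38
tool_pos: [626.6, -53.7, 369.2]
tool_rot: [-0.035, 0.999, -0.0, -0.0]
contact_force: [0.1, -0.4, 0.4]
opening: 0.572
```

Run:
```python
from h import *
plan(627,-54.6,248,93.7)
g=grab_frame("wrist");cv2.imwrite("pics/w2.png",g["frame"])
```

```text
pos [626.6 -53.7 369.2] yaw 94.0 n 3 open 0.57 t 8.375 F [ 0.1 -0.4  0.4]
-0.001 -0.002 0.202 0.002;
-0.001 -0.002 0.202 0.002;
-0.001 -0.002 0.202 0.002;
```

View pics/w2.png

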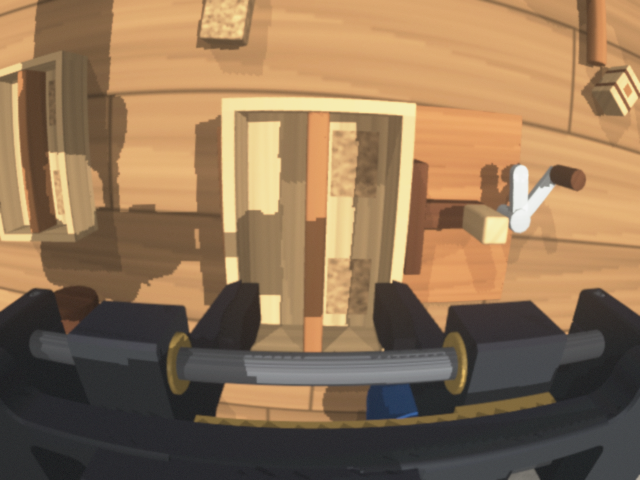

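The middle tray's rail (u≈316) is centred between the fingers, and the top tray stands flat on the bench at the left. I'll grasp the middle tray.

Request:
play_rows(
  deltas="0 0 0.25 0 0.14;0 0 0.25 0 0.14;0 0 0.105 0 0.14;0 0 0 0 -1;0 0 0 0 -1;0 0 0 0 -1;0 0 0 0 -1;0 0 0 0 -1",
)

```text
time_s: 9.43
tool_pos: [627.5, -53.8, 250.4]
tool_rot: [-0.034, 0.999, -0.0, 0.002]
contact_force: [0.1, -0.7, 5.7]
opening: 0.158
```

Request:
play_rows(
  deltas="0 0 -0.05 0 -1;0 0 -0.1 0 -1;0 0 -0.1 0 -1;0 0 -0.1 0 -1;0 0 0 0 -1;0 0 0 0 -1",
)

```text
time_s: 10.18
tool_pos: [626.4, -53.6, 318.3]
tool_rot: [-0.034, 0.999, 0.0, -0.0]
contact_force: [-0.7, 0.2, -4.6]
opening: 0.156
```

Run:
```python
from h import *
plan(575,-222,316,93.7)
```

```text
pos [626.4 -53.6 318.3] yaw 93.9 n 3 open 0.16 t 10.175 F [-0.7  0.2 -4.6]
0.105 -0.274 0.004 0.002;
0.104 -0.274 0.004 0.002;
0.104 -0.274 0.004 0.002;
```

Request:
play_rows(
  deltas="0.08 -0.2 0 0 -1;0.1 -0.25 0 0 -1;0.08 -0.22 0 0 -1;0.05 -0.15 0 0 -1;0 0 0 0 -1;0 0 0.2 0 -1;0 0 0.25 0 -1;0 0 0.1 0 -1",
)

```text
time_s: 11.18
tool_pos: [574.4, -219.8, 204.6]
tool_rot: [-0.034, 0.999, 0.002, -0.003]
contact_force: [0.7, 2.3, 0.6]
opening: 0.155
```

Request:
play_rows(
  deltas="0 0 0.04 0 -1;0 0 0.02 0 -1;0 0 0 0 -1;0 0 0 0 -1",
)

```text
time_s: 11.68
tool_pos: [577.5, -221.8, 199.5]
tool_rot: [-0.034, 0.999, -0.001, 0.002]
contact_force: [-1.1, 0.3, 7.3]
opening: 0.157
```

Contact came about 13 mm higher than expected, so I'll look.

Run:
```python
from h import *
g=grab_frame("wrist");cv2.imwrite("pics/w3.png",g["frame"])
g=grab_frame("scene");cv2.imwrite("pics/s2.png",cv2.resize(g["frame"][200:480,200:520],None,fx=2,fy=2))
```

```text
(no output)
```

View pics/s2.png

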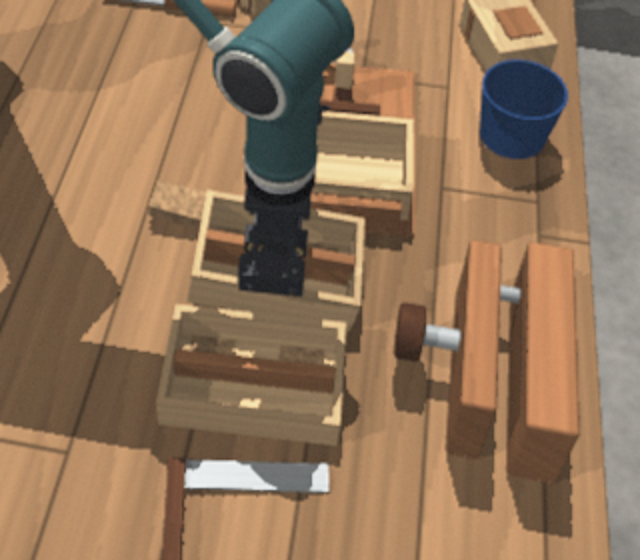

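Run:
```python
from h import *
g=grab_frame("scene");w=world(g);np.savez("sc.npz",w=w)
def R_(m,n):
    p=w[m][:,:2].astype(np.float32);r=cv2.minAreaRect(p);print(n,m.sum(),np.round(r[0],1),np.round(r[1],1),round(r[2],1),np.nanpercentile(w[m][:,2],[5,50,95]).round(1),'x',np.nanpercentile(p[:,0],[1,99]).round(0),'y',np.nanpercentile(p[:,1],[1,99]).round(0))
Z=w[...,2];X=w[...,0];Y=w[...,1]
R_((Z>40)&(Z<52)&(X>450)&(X<690)&(Y<-292)&(Y>-440),"top rim")
m=(Z>52)&(Z<85)&(X>450)&(X<690)&(Y<-145)&(Y>-300);R_(m,"mid hi")
for x0 in (480,520,640,665):
  for y0 in(-290,-280,-170,-160,-150):
    k=(abs(X-x0)<8)&(abs(Y-y0)<6)&(Z>15)&(Z<95)
    if k.sum()>3: print(x0,y0,k.sum(),np.nanpercentile(Z[k],[50,90,98]).round(1))
R_((Z>20)&(Z<34)&(X>380)&(X<478)&(Y<-100)&(Y>-220),"cork")
R_((Z>59)&(Z<69)&(X>500)&(X<760)&(Y<40)&(Y>-135),"low rim")
```

```text
top rim 1577 [ 574.3 -361.7] [190.3 124.5] 3.9 [40.7 43.9 47.4] x [479. 670.] y [-426. -298.]
mid hi 1294 [ 578.9 -223.6] [191.6 125. ] 4.3 [53.  60.7 80.5] x [486. 675.] y [-290. -159.]
480 -290 9 [35.5 50.7 53.8]
480 -170 14 [29.9 80.2 80.7]
520 -290 106 [50.4 74.  77.4]
520 -280 41 [65.2 76.9 77.7]
520 -170 92 [53.2 75.3 77.3]
640 -280 89 [41.7 59.6 61.2]
640 -170 72 [41.5 58.5 61.5]
640 -160 51 [45.7 59.9 61.4]
665 -280 78 [39.1 55.6 58.1]
665 -170 39 [52.4 57.6 58.9]
665 -160 25 [55.1 56.8 59. ]
cork 271 [ 440.5 -155.4] [67.3 41.7] 1.5 [23.5 30.3 33.5] x [408. 474.] y [-175. -135.]
low rim 384 [659.4 -56.2] [117.  125.4] 4.1 [59.4 62.2 65.3] x [603. 721.] y [-119.    6.]
```

View pics/w3.png

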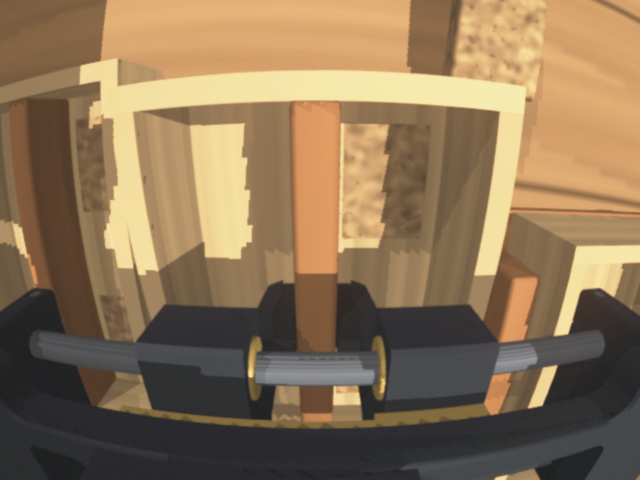

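The middle tray is pitched about 0.12 rad: its far end is on the bench and its near end is high, close to the cork. I'll lift it a little and move it away from the cork before correcting.

Request:
play_rows(
  deltas="0 0 -0.03 0 -1;0 0 -0.08 0 -1;-0.04 0 -0.04 0 -1;-0.06 0 0 0 -1;0 0 0 0 -1;0 0 0 0 -1",
  newtons=50,
)

```text
time_s: 12.58
tool_pos: [595.7, -219.9, 225.4]
tool_rot: [-0.034, 0.999, 0.0, -0.001]
contact_force: [-0.3, 0.2, -3.7]
opening: 0.151
```

```bash
cat >> h.py <<'E'
def rim(w,cx,cy,zlo,zhi,n):
    """fit a plane to the highest points at the two short ends"""
    X,Y,Z=w[...,0],w[...,1],w[...,2]
    for dx in(-90,90):
        k=(abs(X-cx-dx)<7)&(abs(Y-cy)<45)&(Z>zlo)&(Z<zhi)
        print(n,dx,k.sum(),np.nanpercentile(Z[k],[50,80,95]).round(1))
E
python3 - <<'E'
from h import *
g=grab_frame("scene");w=world(g);s=sense();print(s["tool_pos"],s["contact_force"])
X,Y,Z=np.moveaxis(w,-1,0)
m=(Z>60)&(Z<130)&(X>450)&(X<720)&(Y<-145)&(Y>-300)
for x0 in range(480,720,15):
    k=m&(abs(X-x0)<5)&((Y<-265)|(Y>-175));
    if k.sum()>5: print(x0,k.sum(),np.nanpercentile(Z[k],[50,90]).round(1))
k=(Z>20)&(Z<34)&(X>380)&(X<500)&(Y<-100)&(Y>-220);print(np.nanpercentile(X[k],[1,99]),np.nanpercentile(Y[k],[1,99]),k.sum())
E
```

```text
[ 595.53937022 -219.9172741   225.41589726] [ 0.00801211 -0.1079046  -3.83666638]
510 121 [ 89.9 105.7]
525 111 [ 88.7 103.9]
540 116 [ 86.9 101.5]
555 84 [80.5 98.6]
570 29 [73.  82.7]
585 26 [72.8 81.8]
600 28 [72.6 83.1]
615 34 [69.  80.9]
630 81 [76.5 89.5]
645 85 [79.1 88. ]
660 82 [77.2 86.5]
675 78 [77.1 84.3]
690 50 [79.8 83.5]
[405.11455011 473.79409352] [-170.57269822 -129.08126627] 389
```

Request:
play_rows(
  deltas="0.04 0 0.08 0 -1;0 0 0.05 0 -1;0 0 0.02 0 -1;0 0 0.02 0 -1;0 0 0.015 0 -1;0 0 0.01 0 -1;0 0 0 0 -1",
  newtons=15,
)

```text
time_s: 13.5
tool_pos: [588.1, -220.7, 187.4]
tool_rot: [-0.034, 0.999, -0.0, 0.0]
contact_force: [0.4, 0.1, -2.3]
opening: 0.159
```

Request:
play_rows(
  deltas="0 0 0.01 0 -1;0 0 0 0 -1;0 0 0 0 0.14;0 0 0 0 0.14;0 0 -0.2 0 0.14;0 0 -0.25 0 0.14;0 0 -0.25 0 0.14;0 0 0 0 0.14",
)

```text
time_s: 14.5
tool_pos: [590.0, -221.5, 331.3]
tool_rot: [-0.034, 0.999, -0.002, 0.005]
contact_force: [-0.2, -0.5, 0.1]
opening: 0.571
```

```bash
sed -i 's/z_first=None/wrap=True/; s/dy=(yawdeg-yaw+90)%180-90/dy=(yawdeg-yaw+90)%180-90 if wrap else yawdeg-yaw/' h.py
python3 - <<'E'
from h import *
plan(457,272,300,-39.3,False)
E
```

```text
pos [ 590.  -221.5  331.3] yaw 93.9 n 14 open 0.57 t 14.5 F [-0.2 -0.5  0.1]
0.035 0.179 0.011 0.211;
0.064 0.171 0.011 0.211;
0.092 0.158 0.011 0.211;
0.117 0.140 0.011 0.211;
0.138 0.119 0.011 0.211;
0.156 0.095 0.011 0.211;
0.170 0.068 0.011 0.211;
0.178 0.039 0.011 0.211;
0.182 0.009 0.011 0.211;
0.181 -0.022 0.011 0.211;
0.175 -0.051 0.011 0.211;
0.164 -0.080 0.011 0.211;
0.149 -0.106 0.011 0.211;
0.129 -0.129 0.011 0.211;
```

Request:
play_rows(
  deltas="0.035 0.179 0.01 0.211 0.6;0.064 0.171 0.01 0.211 0.6;0.092 0.158 0.01 0.211 0.6;0.117 0.14 0.01 0.211 0.6;0.138 0.119 0.01 0.211 0.6;0.156 0.095 0.01 0.211 0.6;0.17 0.068 0.01 0.211 0.6;0.178 0.039 0.01 0.211 0.6",
)

```text
time_s: 15.5
tool_pos: [510.8, 62.4, 307.7]
tool_rot: [0.59, 0.807, -0.001, -0.001]
contact_force: [-0.4, 0.9, -0.1]
opening: 0.798
```

Request:
play_rows(
  deltas="0.182 0.009 0.01 0.211 0.6;0.181 -0.022 0.01 0.211 0.6;0.175 -0.051 0.01 0.211 0.6;0.164 -0.08 0.01 0.211 0.6;0.149 -0.106 0.01 0.211 0.6;0.129 -0.129 0.01 0.211 0.6;0 0 0 0 0.6;0 0 0 0 0.6",
)

```text
time_s: 16.5
tool_pos: [453.5, 271.9, 296.3]
tool_rot: [0.902, 0.432, -0.001, 0.0]
contact_force: [0.4, 0.7, -0.1]
opening: 0.799
```

Run:
```python
from h import *
plan(457,272,200,-39.3)
g=grab_frame("wrist");cv2.imwrite("pics/w4.png",g["frame"])
t=grab_frame("top");w=world(t);np.savez("top2.npz",w=w);X,Y,Z=np.moveaxis(w,-1,0)
def rr(lo,hi,x0,x1,y0,y1,n):
    m=(Z>lo)&(Z<hi)&(X>x0)&(X<x1)&(Y>y0)&(Y<y1)
    r=cv2.minAreaRect(w[m][:,:2].astype(np.float32));print(n,m.sum(),np.round(r[0],1),np.round(r[1],1),round(r[2],1))
rr(40,52,460,690,-440,-294,"top rim");rr(50,62,470,710,-292,-150,"mid rim");rr(60,68,500,740,-140,30,"low rim")
m=(Z>40)&(Z<62)
for n,(cx,cy) in dict(mid=(588,-222),top=(575,-361)).items():
  for d in(-88,88):
    k=(abs(X-cx-d)<8)&(abs(Y-cy)<40)&(Z>38);print(n,d,k.sum(),np.nanmedian(Z[k]))
g2=grab_frame("scene");w=world(g2);X,Y,Z=np.moveaxis(w,-1,0)
rr(29,38,400,520,220,330,"box scene")
```

```text
pos [453.5 271.9 296.3] yaw -38.9 n 2 open 0.8 t 16.5 F [ 0.4  0.7 -0.1]
0.006 0.007 0.241 0.005;
0.006 0.007 0.241 0.005;
top rim 1270 [ 573.5 -359. ] [193.  123.3] 3.6
mid rim 1257 [ 586.9 -220. ] [191.8 121.5] 4.1
low rim 721 [623.6 -56.6] [192.2 119.3] 3.7
mid -88 152 54.45316083506259
mid 88 189 53.743270351460296
top -88 112 44.17250688738352
top 88 152 44.56927321532703
box scene 120 [457.2 270. ] [38.6 53.6] 50.3
```

View pics/w4.png

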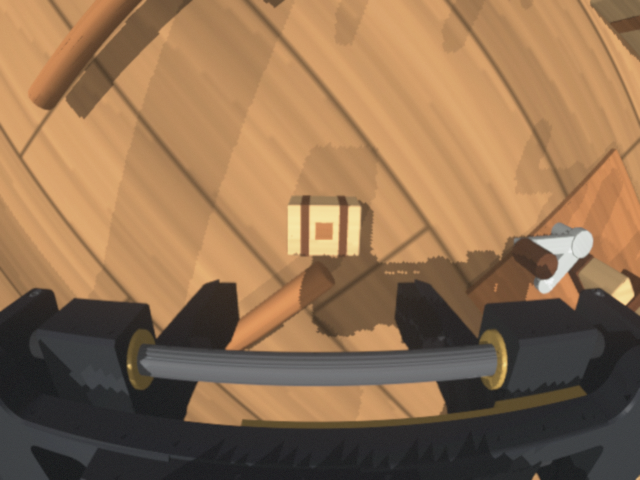

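```bash
cat >> h.py <<'E'
def fray(g,u,v,z):
    K=np.array(g["camera_matrix"]);T=np.linalg.inv(np.array(g["camera_from_world"]))
    a=np.array([(u-K[0,2])/K[0,0],(v-K[1,2])/K[1,1]]);r=np.linalg.norm(a)
    d=np.r_[np.sin(r)*a/r,np.cos(r)];d=T[:3,:3]@d;o=T[:3,3]
    return (o+d*(z-o[2])/d[2]).round(1)
E
python3 - <<'E'
from h import *
g=grab_frame("wrist")
for p in((324,230),(290,205),(360,205),(289,256),(360,256)):print(p,fray(g,*p,34))
E
```

```text
(324, 230) [460.1 272.3  34. ]
(290, 205) [453.3 300.3  34. ]
(360, 205) [489.9 270.7  34. ]
(289, 256) [429.3 272.9  34. ]
(360, 256) [467.9 241.6  34. ]
```

Request:
play_rows(
  deltas="0.016 0.022 0.2 0 0.6;0 0 0.25 0 0.6;0 0 0.155 0 0.6;0 0 0 0 0.6;0 0 0 0 -1;0 0 0 0 -1;0 0 0 0 -1;0 0 0 0 -1",
  newtons=20,
)

```text
time_s: 17.7
tool_pos: [460.3, 272.6, 178.3]
tool_rot: [0.903, 0.431, 0.002, 0.0]
contact_force: [0.0, -1.1, 7.3]
opening: 0.567
```

Request:
play_rows(
  deltas="0 0 -0.1 0 -1;0 0 -0.25 0 -1;0 0 -0.25 0 -1;0 0 0 0 -1;0 0 0 0 -1",
)

```text
time_s: 18.32
tool_pos: [458.7, 272.0, 296.0]
tool_rot: [0.903, 0.431, -0.0, -0.0]
contact_force: [-0.2, 0.2, -0.6]
opening: 0.567
```

Run:
```python
from h import *
plan(624,-57,292,3.7)
```

```text
pos [458.7 272.  296. ] yaw -39.0 n 7 open 0.57 t 18.325 F [-0.2  0.2 -0.6]
-0.108 0.240 0.003 -0.136;
-0.133 0.227 0.003 -0.136;
-0.157 0.211 0.003 -0.136;
-0.178 0.193 0.003 -0.136;
-0.198 0.173 0.003 -0.136;
-0.215 0.151 0.003 -0.136;
-0.230 0.128 0.003 -0.136;
```

Request:
play_rows(
  deltas="-0.108 0.24 0 -0.136 -1;-0.133 0.227 0 -0.136 -1;-0.157 0.211 0 -0.136 -1;-0.178 0.193 0 -0.136 -1;-0.198 0.173 0 -0.136 -1;-0.215 0.151 0 -0.136 -1;-0.23 0.128 0 -0.136 -1;0 0 0 0 -1",
)

```text
time_s: 19.32
tool_pos: [624.8, -59.8, 293.5]
tool_rot: [0.684, 0.729, -0.001, -0.001]
contact_force: [-0.5, 0.1, -1.0]
opening: 0.564
```

Request:
play_rows(
  deltas="0 0 0.2 0 -1;0 0 0.2 0 -1;0 0 0.07 0 -1;0 0 0.015 0 -1;0 0 0 0 -1;0 0 0 0 -1",
)

```text
time_s: 20.08
tool_pos: [625.5, -56.7, 201.1]
tool_rot: [0.683, 0.73, 0.001, 0.001]
contact_force: [0.5, 0.2, -0.1]
opening: 0.563
```

Request:
play_rows(
  deltas="0 0 0.02 0 -1;0 0 0.015 0 -1;0 0 0 0 -1;0 0 0 0 -1",
)

```text
time_s: 20.58
tool_pos: [625.1, -56.9, 194.2]
tool_rot: [0.683, 0.73, 0.0, 0.001]
contact_force: [-3.9, 0.4, 8.4]
opening: 0.565
```

Request:
play_rows(
  deltas="0 0 0 0 0.5;0 0 0 0 0.5;0 0 0 0 0.5;0 0 -0.2 0 0.5;0 0 -0.25 0 0.5;0 0 -0.2 0 0.5;0 0 0 0 0.5;0 0 0 0 0.5",
)

```text
time_s: 21.58
tool_pos: [624.1, -56.7, 321.4]
tool_rot: [0.683, 0.73, -0.0, -0.001]
contact_force: [-0.5, 0.5, -0.8]
opening: 0.748
```

Run:
```python
from h import *
plan(587.5,-220.5,320,94,False)
g=grab_frame("wrist");cv2.imwrite("pics/w5.png",g["frame"])
```

```text
pos [624.1 -56.7 321.4] yaw 3.8 n 10 open 0.75 t 21.575 F [-0.5  0.5 -0.8]
-0.080 -0.024 0.001 -0.200;
-0.076 -0.036 0.001 -0.200;
-0.069 -0.048 0.001 -0.200;
-0.061 -0.058 0.001 -0.200;
-0.051 -0.067 0.001 -0.200;
-0.040 -0.074 0.001 -0.200;
-0.028 -0.079 0.001 -0.200;
-0.015 -0.083 0.001 -0.200;
-0.002 -0.084 0.001 -0.200;
0.011 -0.083 0.001 -0.200;
```

View pics/w5.png

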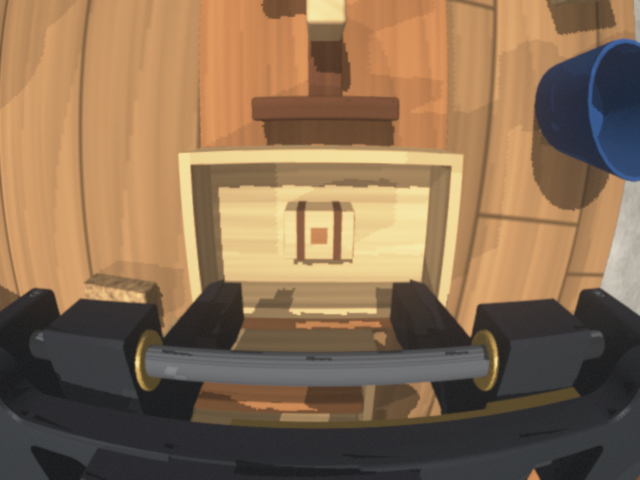

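The box is upright and flat in the bottom tray, with its top centre at (318,236). Next is the middle tray.

Request:
play_rows(
  deltas="-0.08 -0.024 0 -0.2 0.14;-0.076 -0.036 0 -0.2 0.14;-0.069 -0.048 0 -0.2 0.14;-0.061 -0.058 0 -0.2 0.14;-0.051 -0.067 0 -0.2 0.14;-0.04 -0.074 0 -0.2 0.14;-0.028 -0.079 0 -0.2 0.14;-0.015 -0.083 0 -0.2 0.14",
  newtons=60,
)

```text
time_s: 22.62
tool_pos: [593.8, -188.1, 319.4]
tool_rot: [0.121, 0.993, 0.001, -0.002]
contact_force: [-0.3, -0.8, 0.4]
opening: 0.572
```

Request:
play_rows(
  deltas="-0.002 -0.084 0 -0.2 0.14;0.011 -0.083 0 -0.2 0.14;0 0 0 0 0.14;0 0 0 0 0.14;0 0 0 0 0.14",
)

```text
time_s: 23.25
tool_pos: [587.4, -219.9, 321.7]
tool_rot: [-0.033, 0.999, 0.0, -0.0]
contact_force: [0.9, -0.0, 0.8]
opening: 0.57
```

Run:
```python
from h import *
plan(587.5,-220.5,186.5,94)
g=grab_frame("wrist");cv2.imwrite("pics/w6.png",g["frame"])
f=g["frame"]
for v in(180,220,250): # rail: reddish
    r=f[v,200:440].astype(int);k=np.where((r[:,2]-r[:,0]>60))[0]+200
    print(v,k.min() if len(k) else None,k.max() if len(k) else None,np.median(k))
```

```text
pos [ 587.4 -219.9  321.7] yaw 93.8 n 3 open 0.57 t 23.25 F [ 0.9 -0.   0.8]
-0.000 -0.001 0.225 -0.002;
-0.000 -0.001 0.225 -0.002;
-0.000 -0.001 0.225 -0.002;
180 200 438 312.0
220 200 439 318.0
250 200 439 318.0
```

View pics/w6.png

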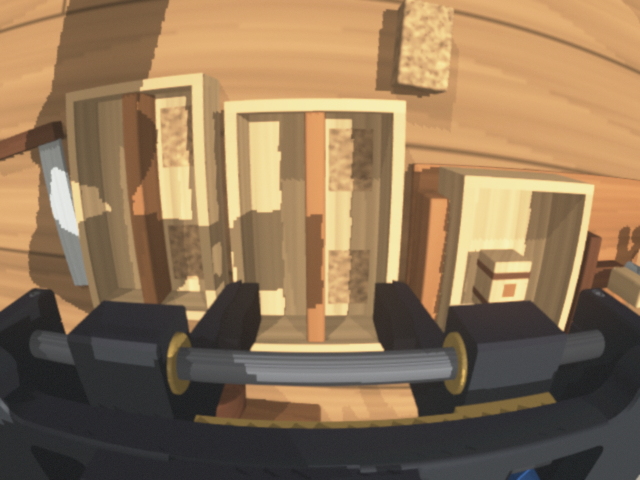

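The rail is centred (u≈316). I'll descend, grip at 60 N and lift slowly.

Request:
play_rows(
  deltas="0 0 0.25 0 0.14;0 0 0.25 0 0.14;0 0 0.17 0 0.14;0 0 0.01 0 0.14;0 0 0 0 -1;0 0 0 0 -1;0 0 0 0 -1;0 0 0 0 -1",
)

```text
time_s: 24.3
tool_pos: [587.9, -220.7, 187.6]
tool_rot: [-0.033, 0.999, -0.0, 0.001]
contact_force: [-0.6, -0.0, 4.4]
opening: 0.154
```

Request:
play_rows(
  deltas="0 0 -0.03 0 -1;0 0 -0.06 0 -1;0 0 -0.1 0 -1;0 0 -0.1 0 -1;0 0 -0.1 0 -1;0 0 -0.1 0 -1;0 0 -0.06 0 -1;0 0 0 0 -1",
)

```text
time_s: 25.3
tool_pos: [587.9, -220.8, 297.9]
tool_rot: [-0.033, 0.999, -0.001, 0.001]
contact_force: [0.9, -0.3, -4.6]
opening: 0.154
```

```bash
cat >> h.py <<'E'
def tilt(cx,cy,zlo,zhi):
    for n in("scene","top"):
        w=world(grab_frame(n));X,Y,Z=np.moveaxis(w,-1,0)
        m=(Z>zlo)&(Z<zhi)&(abs(X-cx)<115)&(abs(Y-cy)<80)
        if m.sum()<50: print(n,m.sum());continue
        for sx in(-75,75):
            k=m&(abs(X-cx-sx)<15)&(abs(Y-cy)>40)
            if k.sum()>5: print(n,sx,k.sum(),np.nanpercentile(Z[k],[80,90,95]).round(1))
E
python3 - <<'E'
from h import *
s=sense();print(s["tool_pos"],s["contact_force"]);plan(624.5,-57,297,93.8)
tilt(588,-220,125,190)
E
```

```text
[ 587.87026615 -220.82728691  297.93635884] [ 0.94499137 -0.34304501 -4.64933217]
pos [ 587.9 -220.8  297.9] yaw 93.8 n 3 open 0.15 t 25.3 F [ 0.9 -0.3 -4.6]
-0.079 0.268 0.002 0.000;
-0.079 0.268 0.002 0.000;
-0.079 0.268 0.002 0.000;
scene -75 417 [163.9 165.5 166.3]
scene 75 393 [164.1 165.4 166.2]
top 75 140 [164.8 166.2 167.7]
```

Request:
play_rows(
  deltas="-0.01 0.04 0 0 -1;-0.02 0.09 0 0 -1;-0.04 0.13 0 0 -1;-0.047 0.14 0 0 -1;-0.05 0.16 0 0 -1;-0.04 0.13 0 0 -1;-0.02 0.08 0 0 -1;-0.01 0.03 0 0 -1",
)

```text
time_s: 26.4
tool_pos: [623.9, -56.3, 296.0]
tool_rot: [-0.034, 0.999, 0.0, -0.0]
contact_force: [-0.3, 0.2, -4.5]
opening: 0.151
```

Request:
play_rows(
  deltas="0 0 0.02 0 -1;0 0 0.05 0 -1;0 0 0.05 0 -1;0 0 0.03 0 -1;0 0 0 0 -1;0 0 0 0 -1",
)

```text
time_s: 27.15
tool_pos: [624.2, -57.9, 266.5]
tool_rot: [-0.033, 0.999, -0.0, 0.0]
contact_force: [-0.1, 0.1, -3.9]
opening: 0.152
```

Run:
```python
from h import *
plan(624.6,-57.4,251,93.8)
tilt(624,-57,115,155)
w=world(grab_frame("scene"));X,Y,Z=np.moveaxis(w,-1,0)
for n,lo,hi in(("mid",125,150),("low",58,68)):
    m=(Z>lo)&(Z<hi)&(abs(X-624)<120)&(abs(Y+57)<80);p=w[m][:,:2]
    print(n,m.sum(),np.percentile(p,[1,50,99],axis=0).round(1).tolist())
```

```text
pos [624.2 -57.9 266.5] yaw 93.8 n 1 open 0.15 t 27.15 F [-0.1  0.1 -3.9]
-0.002 0.003 0.077 0.000;
scene -75 206 [133.6 134.7 135.9]
scene 75 191 [133.1 134.1 134.8]
top -75 12 [136.6 137.8 138. ]
top 75 29 [136.3 137.2 138.7]
mid 1001 [[528.5, -125.5], [625.5, -65.7], [718.7, 4.9]]
low 292 [[534.3, -123.9], [626.2, -114.6], [720.9, -102.7]]
```

Request:
play_rows(
  deltas="0 0 0.03 0 -1;0 0 0.03 0 -1;0 0 0.015 0 -1;0 0 0.01 0 -1;0 0 0 0 -1;0 0 0 0 -1",
)

```text
time_s: 28.05
tool_pos: [623.7, -57.7, 251.5]
tool_rot: [-0.033, 0.999, 0.0, -0.001]
contact_force: [-8.4, 0.4, 10.0]
opening: 0.158
```

Request:
play_rows(
  deltas="0 0 -0.003 0 -1;0 0 0 0 0.14;0 0 0 0 0.14;0 0 0 0 0.14;0 0 -0.15 0 0.14;0 0 -0.25 0 0.14;0 0 -0.2 0 0.14;0 0 0 0 0.14",
)

```text
time_s: 29.05
tool_pos: [625.6, -58.0, 374.7]
tool_rot: [-0.033, 0.999, -0.001, 0.004]
contact_force: [0.1, 0.1, -0.6]
opening: 0.57
```

Request:
play_rows(
  deltas="0.045 -0.245 0 0 0.14;0.045 -0.245 0 0 0.14;0.045 -0.245 0 0 0.14;0.045 -0.245 0 0 0.14;0.04 -0.25 0 0 0.14;0.04 -0.25 0 0 0.14;0 0 0 0 0.14;0 0 0 0 0.14",
)

```text
time_s: 30.05
tool_pos: [591.5, -356.3, 368.1]
tool_rot: [-0.033, 0.999, 0.001, -0.001]
contact_force: [0.5, 0.3, -0.5]
opening: 0.572
```

```bash
cat >> h.py <<'E'
def rects(*L):
    w=world(grab_frame("top"));X,Y,Z=np.moveaxis(w,-1,0)
    for n,lo,hi,cx,cy in L:
        m=(Z>lo)&(Z<hi)&(abs(X-cx)<115)&(abs(Y-cy)<75)
        r=cv2.minAreaRect(w[m][:,:2].astype(np.float32));print(n,m.sum(),np.round(r[0],1),np.round(r[1],1),round(r[2],1))
        for d in(-88,88):
            k=m&(abs(X-cx-d)<9)&(abs(Y-cy)<45);print("   end",d,k.sum(),np.nanmedian(Z[k]).round(1) if k.any() else None)
E
python3 - <<'E'
from h import *
plan(575.5,-360,181.5,93.7)
rects(("mid",113,127,624,-57))
E
```

```text
pos [ 591.5 -356.3  368.1] yaw 93.8 n 4 open 0.57 t 30.05 F [ 0.5  0.3 -0.5]
0.020 -0.003 0.233 0.000;
0.020 -0.003 0.233 0.000;
0.020 -0.003 0.233 0.000;
0.020 -0.003 0.233 0.000;
mid 1301 [622.  -57.9] [191.7 119. ] 3.6
   end -88 155 119.2
   end 88 160 118.7
```

Request:
play_rows(
  deltas="0.085 -0.013 0 0 0.14;0 0 0.2 0 0.14;0 0 0.3 0 0.14;0 0 0.3 0 0.14;0 0 0.13 0 0.14;0 0 0 0 0.14;0 0 0 0 -1;0 0 0 0 -1",
)

```text
time_s: 31.1
tool_pos: [576.2, -360.9, 186.8]
tool_rot: [-0.034, 0.999, -0.001, 0.002]
contact_force: [0.6, 0.0, -0.2]
opening: 0.366
```

Request:
play_rows(
  deltas="0 0 0 0 -1;0 0 0 0 -1;0 0 -0.03 0 -1;0 0 -0.08 0 -1;0 0 -0.15 0 -1;0 0 -0.2 0 -1;0 0 -0.2 0 -1;0 0 -0.1 0 -1",
)

```text
time_s: 32.1
tool_pos: [575.7, -360.8, 339.7]
tool_rot: [-0.033, 0.999, -0.001, 0.002]
contact_force: [0.3, -0.3, -3.9]
opening: 0.154
```

Request:
play_rows(
  deltas="0 0 -0.1 0 -1;0 0 -0.03 0 -1;0 0 0 0 -1;0 0 0 0 -1",
)

```text
time_s: 32.6
tool_pos: [574.7, -360.1, 360.1]
tool_rot: [-0.033, 0.999, 0.001, -0.001]
contact_force: [0.1, -0.1, -3.2]
opening: 0.152
```

Run:
```python
from h import *
plan(624,-59,360,93.7)
z=sense()["tool_pos"][2]-181.5+46
tilt(574,-360,z-25,z+25)
```

```text
pos [ 574.7 -360.1  360.1] yaw 93.8 n 6 open 0.15 t 32.6 F [ 0.1 -0.1 -3.2]
-0.058 0.248 0.000 0.000;
-0.058 0.248 0.000 0.000;
-0.058 0.248 0.000 0.000;
-0.057 0.248 0.000 0.000;
-0.057 0.248 0.000 0.000;
-0.057 0.248 0.000 0.000;
scene -75 343 [220.2 221.  221.8]
scene 75 318 [219.4 220.2 220.9]
top 75 132 [221.3 222.3 223.7]
```

Request:
play_rows(
  deltas="-0.02 0.1 0 0 -1;-0.05 0.2 0 0 -1;-0.055 0.24 0 0 -1;-0.06 0.25 0 0 -1;-0.06 0.25 0 0 -1;-0.05 0.23 0 0 -1;-0.035 0.15 0 0 -1;-0.015 0.068 0 0 -1",
)

```text
time_s: 33.7
tool_pos: [623.8, -56.1, 361.7]
tool_rot: [-0.035, 0.999, 0.0, -0.0]
contact_force: [-0.2, 0.1, -3.0]
opening: 0.155
```

Request:
play_rows(
  deltas="0 0 0.03 0 -1;0 0 0.08 0 -1;0 0 0.06 0 -1;0 0 0.03 0 -1;0 0 0 0 -1;0 0 0 0 -1",
)

```text
time_s: 34.45
tool_pos: [624.3, -59.1, 322.3]
tool_rot: [-0.033, 0.999, -0.0, 0.0]
contact_force: [0.4, 0.4, -3.1]
opening: 0.153
```

Run:
```python
from h import *
plan(623.5,-59.2,305,93.7)
tilt(623,-58,162,200)
```

```text
pos [624.3 -59.1 322.3] yaw 93.8 n 1 open 0.15 t 34.45 F [ 0.4  0.4 -3.1]
0.004 -0.000 0.086 0.002;
scene -75 228 [181.9 182.7 183.4]
scene 75 217 [181.6 182.9 183.5]
top -75 10 [186.1 186.9 187. ]
top 75 32 [183.9 184.9 187. ]
```

Request:
play_rows(
  deltas="0.003 0 0.03 0 -1;0 0 0.03 0 -1;0 0 0.015 0 -1;0 0 0.01 0 -1;0 0 0 0 -1;0 0 0 0 -1",
)

```text
time_s: 35.3
tool_pos: [623.6, -58.8, 305.1]
tool_rot: [-0.033, 0.999, -0.0, 0.0]
contact_force: [-0.2, 0.4, -1.7]
opening: 0.156
```

Request:
play_rows(
  deltas="0 0 0.006 0 -1;0 0 0 0 -1;0 0 0 0 -1;0 0 0 0 0.14;0 0 0 0 0.14;0 0 0 0 0.14;0 0 -0.15 0 0.14;0 0 -0.25 0 0.14",
)

```text
time_s: 36.3
tool_pos: [622.6, -58.8, 381.6]
tool_rot: [-0.033, 0.999, 0.0, -0.003]
contact_force: [0.4, 0.4, 0.6]
opening: 0.569
```

Request:
play_rows(
  deltas="0 0.2 0 0 -0.1;0 0.3 0 0 -0.1;0 0.3 0 0 -0.1;0 0 0 0 -0.1;0 0 0 0 -0.1",
)

```text
time_s: 36.92
tool_pos: [612.8, 100.9, 383.5]
tool_rot: [-0.034, 0.999, -0.0, -0.0]
contact_force: [0.2, 0.0, -0.2]
opening: 0.449
```

Run:
```python
from h import *
plan(615,94,213,93.7)
g=grab_frame("wrist");cv2.imwrite("pics/w7.png",g["frame"])
w=world(grab_frame("scene"));X,Y,Z=np.moveaxis(w,-1,0)
for n,lo,hi in(("top",160,172),):
    m=(Z>lo)&(Z<hi)&(abs(X-624)<120)&(abs(Y+57)<80);r=cv2.minAreaRect(w[m][:,:2].astype(np.float32));print(n,m.sum(),r)
for n,cx,cy in(("grip",615,94),("peg",564,171)):
    m=(Z>74)&(Z<86)&(abs(X-cx)<25)&(abs(Y-cy)<25);p=w[m];print(n,m.sum(),p.mean(0).round(1),cv2.minAreaRect(p[:,:2].astype(np.float32)))
```

```text
pos [612.8 100.9 383.5] yaw 93.9 n 3 open 0.45 t 36.925 F [ 0.2  0.  -0.2]
-0.003 -0.012 0.284 0.001;
-0.003 -0.012 0.284 0.001;
-0.003 -0.012 0.284 0.001;
top 1103 ((621.3422241210938, -60.43267822265625), (188.5287322998047, 125.70091247558594), 3.5185656547546387)
grip 23 [615.6  98.3  77. ] ((615.4017944335938, 98.35652923583984), (21.554668426513672, 14.007619857788086), 12.699081420898438)
peg 30 [565.4 167.2  78.1] ((565.1111450195312, 167.12118530273438), (16.659351348876953, 17.666269302368164), 63.29894256591797)
```

View pics/w7.png

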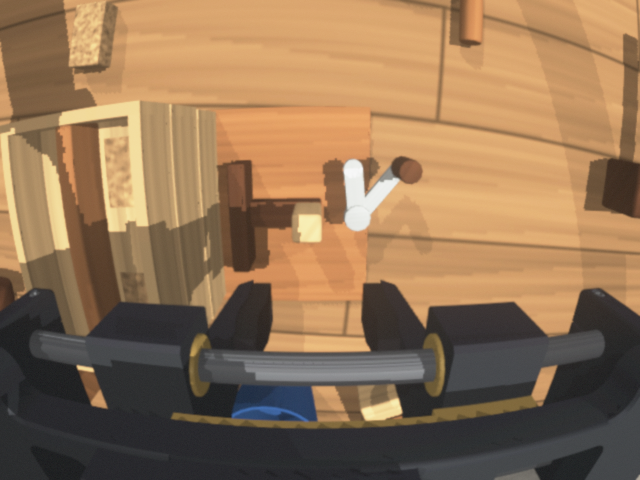

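The stack is square again, with the top tray at (621,-60), yaw 3.5°. The grip block is at (308,213) in the wrist view and the peg at (407,169). I'll turn the jaws across the block (yaw 3.7°) so the gripper body stays clear of the stack.

Run:
```python
from h import *
g=grab_frame("wrist")
for n,p,z in(("pivot",(357,218),44),("peg",(409,167),80),("grip a",(293,205),80),("grip b",(322,203),80),("grip c",(321,241),80),("grip d",(294,241),80)):print(n,fray(g,*p,z))
plan(615.5,95,320,3.7,False)
```

```text
pivot [616.1 136.5  44. ]
peg [563.3 169.3  80. ]
grip a [600.2  80.9  80. ]
grip b [597.1 103.4  80. ]
grip c [628.2 104.8  80. ]
grip d [629.7  83.1  80. ]
pos [613.   99.5 383.6] yaw 93.7 n 10 open 0.45 t 37.075 F [0.5 0.8 0.7]
-0.001 -0.002 0.032 0.200;
-0.001 -0.002 0.032 0.200;
-0.002 -0.002 0.032 0.200;
-0.002 -0.002 0.032 0.200;
-0.002 -0.001 0.032 0.200;
-0.002 -0.001 0.032 0.200;
-0.003 -0.000 0.032 0.200;
-0.003 -0.000 0.032 0.200;
-0.003 0.000 0.032 0.200;
-0.002 0.001 0.032 0.200;
```

Request:
play_rows(
  deltas="0 0 0.03 0.2 0.1;0 0 0.03 0.2 0.1;0 0 0.03 0.2 0.1;0 0 0.03 0.2 0.1;0 0 0.03 0.2 0.1;0 0 0.03 0.2 0.1;0 0 0.03 0.2 0.1;0 0 0.03 0.2 0.1",
)

```text
time_s: 38.08
tool_pos: [613.1, 99.2, 335.5]
tool_rot: [0.564, 0.826, -0.0, 0.0]
contact_force: [0.2, 0.1, 0.2]
opening: 0.55
```

Request:
play_rows(
  deltas="0 0 0.03 0.2 0.1;0 0 0.03 0.2 0.1;0 0 0 0 0.1;0 0 0 0 0.1",
)

```text
time_s: 38.58
tool_pos: [613.0, 100.0, 323.9]
tool_rot: [0.683, 0.731, 0.0, 0.0]
contact_force: [0.3, -0.7, 0.6]
opening: 0.555
```

Run:
```python
from h import *
plan(614.5,93.5,218,3.7)
g=grab_frame("wrist");cv2.imwrite("pics/w8.png",g["frame"])
```

```text
pos [613.  100.  323.9] yaw 3.9 n 2 open 0.55 t 38.575 F [ 0.3 -0.7  0.6]
-0.016 0.003 0.265 0.002;
-0.016 0.003 0.265 0.002;
```

View pics/w8.png

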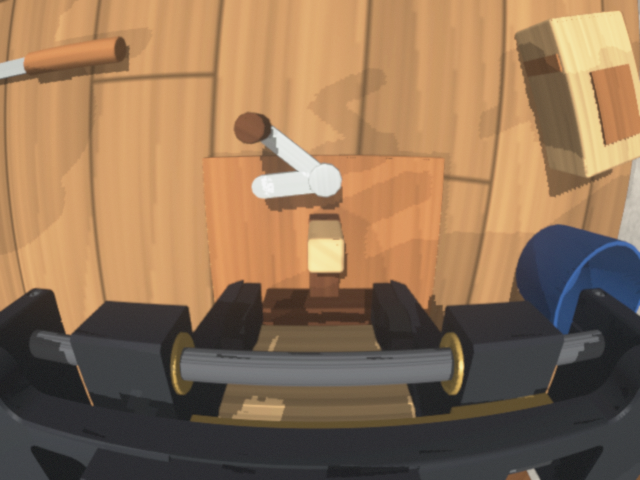

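Request:
play_rows(
  deltas="-0.03 0.018 0.15 0 0.1;0 0 0.25 0 0.1;0 0 0.13 0 0.1;0 0 0 0 0.1;0 0 0 0 -1;0 0 0 0 -1;0 0 0 0 -1;0 0 0 0 -1",
  newtons=40,
)

```text
time_s: 39.62
tool_pos: [618.4, 95.3, 219.7]
tool_rot: [0.683, 0.73, 0.002, 0.002]
contact_force: [4.1, -0.0, 2.7]
opening: 0.27
```

Request:
play_rows(
  deltas="-0.02 0 0 0 -1;-0.03 0 0 0 -1;-0.03 0 0 0 -1;-0.02 0 0 0 -1;0 0 0 0 -1",
)

```text
time_s: 40.25
tool_pos: [619.8, 75.4, 219.7]
tool_rot: [0.683, 0.73, 0.002, 0.002]
contact_force: [4.9, 2.3, 2.9]
opening: 0.269
```

Request:
play_rows(
  deltas="-0.015 0 0 0 -1;-0.015 0 0 0 -1;-0.01 0 0 0 -1;0 0 0 0 -1;0 0 0 0 -1",
)

```text
time_s: 40.88
tool_pos: [620.0, 71.1, 219.7]
tool_rot: [0.683, 0.73, 0.004, -0.001]
contact_force: [4.1, 17.4, 3.7]
opening: 0.274
```

Request:
play_rows(
  deltas="-0.01 0 0 0 -1;-0.01 0 0 0 -1;0 0 0 0 -1;0 0 0 0 -1",
  newtons=60,
)

```text
time_s: 41.38
tool_pos: [620.1, 70.1, 219.8]
tool_rot: [0.684, 0.73, 0.006, -0.003]
contact_force: [4.1, 30.6, 2.9]
opening: 0.27
```

Request:
play_rows(
  deltas="0.01 0 0 0 -1;0 0 0 0 0.1;0 0 0 0 0.1;0 0 -0.15 0 0.1;0 0 -0.25 0 0.1;0 0 -0.2 0 0.1;0.2 -0.1 0 0 0.1;0.2 -0.1 0 0 0.1",
)

```text
time_s: 42.38
tool_pos: [573.1, 141.7, 338.3]
tool_rot: [0.684, 0.729, 0.0, 0.0]
contact_force: [0.0, 0.1, -0.2]
opening: 0.548
```

Run:
```python
from h import *
plan(564,170,330,3.7)
g=grab_frame("wrist");cv2.imwrite("pics/w9.png",g["frame"])
t=grab_frame("top");w=world(t);X,Y,Z=np.moveaxis(w,-1,0)
for n,lo,hi,cx,cy,h in(("grip",74,86,618,70,22),("peg",72,86,564,170,25),("top",159,172,621,-60,110),("base+y",4,12,600,150,60)):
    m=(Z>lo)&(Z<hi)&(abs(X-cx)<h)&(abs(Y-cy)<h)
    if m.sum()>8: print(n,m.sum(),[np.round(q,1) for q in cv2.minAreaRect(w[m][:,:2].astype(np.float32))],'ymax',np.nanpercentile(Y[m],98))
```

```text
pos [573.1 141.7 338.3] yaw 3.7 n 1 open 0.55 t 42.375 F [ 0.   0.1 -0.2]
0.144 -0.036 0.041 -0.001;
grip 90 [array([617.2,  70.4]), array([23.3, 21.5]), np.float64(4.8)] ymax 81.47550670358129
top 1443 [array([621.4, -61.7]), array([192. , 120.1]), np.float64(4.1)] ymax 0.29278762848381484
base+y 127 [array([599.7,  94.9]), array([118.5,  15.2]), np.float64(4.5)] ymax 106.22060956585469
```

View pics/w9.png

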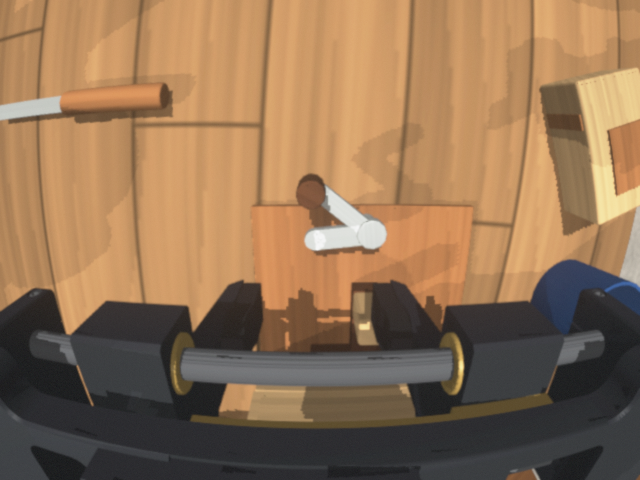

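The stop has moved in to about 70 (23.6 mm of travel) and its face is within 2 mm of the tray, with the push resisting at 30 N, so it is snug. In the wrist view the lever pivot is at (371,234) and the peg at (311,188). Next I'll swing the lever.

Run:
```python
from h import *
g=grab_frame("wrist")
print("pivot",fray(g,371,234,44),"peg",fray(g,311,186,80),"grip?")
P=np.array([612.,134])
plan(563.5,170,300,20)
```

```text
pivot [612.5 140.3  44. ] peg [564.  180.2  80. ] grip?
pos [572.3 142.7 337.2] yaw 3.9 n 2 open 0.55 t 42.525 F [-0.4  0.4 -0.4]
0.070 -0.017 0.093 -0.179;
0.071 -0.007 0.093 -0.179;
```

Request:
play_rows(
  deltas="0.07 -0.016 0.09 -0.18 0.1;0.07 -0.008 0.09 -0.18 0.1;0 0 0 0 0.1;0 0 0 0 0.1",
  newtons=20,
)

```text
time_s: 43.02
tool_pos: [565.6, 168.4, 302.0]
tool_rot: [0.575, 0.818, -0.0, 0.0]
contact_force: [-0.4, -0.3, -0.2]
opening: 0.544
```

Run:
```python
from h import *
plan(564,170,219,20)
g=grab_frame("wrist");cv2.imwrite("pics/w10.png",g["frame"])
t=grab_frame("top");w=world(t);X,Y,Z=np.moveaxis(w,-1,0)
m=(Z>74)&(Z<86)&(abs(X-564)<22)&(abs(Y-170)<22);print(m.sum())
w=world(grab_frame("scene"));X,Y,Z=np.moveaxis(w,-1,0)
m=(Z>60)&(Z<86)&(abs(X-564)<22)&(abs(Y-170)<22);print(m.sum(),np.percentile(w[m],[3,97],axis=0).round(1))
```

```text
pos [565.6 168.4 302. ] yaw 19.8 n 2 open 0.54 t 43.025 F [-0.4 -0.3 -0.2]
0.005 -0.002 0.208 -0.002;
0.005 -0.002 0.208 -0.002;
0
56 [[556.7 159.2  61.3]
 [574.1 175.3  80.3]]
```

View pics/w10.png

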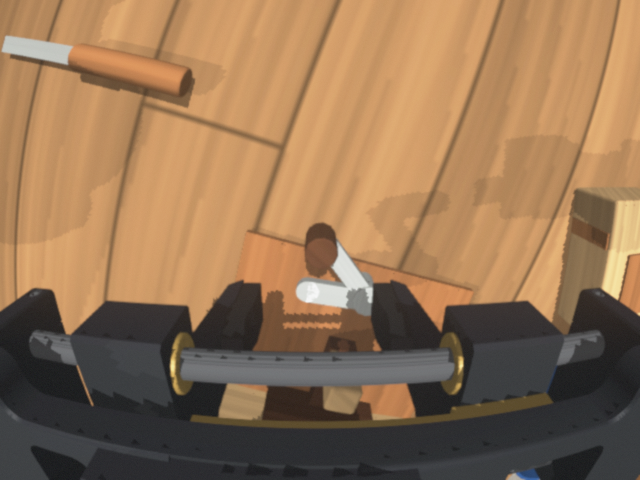

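The peg is centred between the fingers at (320,250). I'll descend and grip it.

Request:
play_rows(
  deltas="0.005 0 0.2 0 0.1;0 0 0.17 0 0.1;0 0 0.045 0 0.1;0 0 0 0 0.1;0 0 0 0 -1;0 0 0 0 -1;0 0 0 0 -1;0 0 0 0 -1",
  newtons=25,
)

```text
time_s: 44.18
tool_pos: [565.4, 170.4, 219.8]
tool_rot: [0.573, 0.819, 0.001, 0.001]
contact_force: [1.4, -0.9, 2.8]
opening: 0.22
```

Run:
```python
from h import *
s=sense();p=s["tool_pos"][:2];print(s["tool_pos"],s["contact_force"],s["opening"])
M=R.from_quat(s["tool_rot"]).as_matrix()
P=np.array([612.9,137.]);v=p-P;print(np.linalg.norm(v),np.degrees(np.arctan2(v[1],v[0])))
P=p+60*(P-p)/np.linalg.norm(P-p)
a0=np.arctan2(*(p-P)[::-1]);c=p
for a in np.linspace(a0,np.radians(236),15)[1:]:
    q=P+60*np.array([np.cos(a),np.sin(a)]);d=np.r_[q-c,0]/200;c=q
    print(np.degrees(a).round(0),q.round(1),"%.3f %.3f"%(d@M[:,0],d@M[:,1]))
```

```text
[565.37454439 170.41829432 219.80404341] [ 1.44433287 -0.89179312  2.77180951] 0.22020942243067265
58.098634457191295 144.88640897060753
151.0 [561.8 164.6] -0.021 -0.027
158.0 [558.9 158.5] -0.024 -0.024
164.0 [556.7 152. ] -0.027 -0.021
171.0 [555.2 145.4] -0.029 -0.018
177.0 [554.5 138.6] -0.031 -0.015
184.0 [554.6 131.8] -0.032 -0.011
190.0 [555.4 125. ] -0.033 -0.008
197.0 [557.1 118.4] -0.034 -0.004
203.0 [559.4 112. ] -0.034 0.000
210.0 [562.5 105.9] -0.034 0.004
216.0 [566.2 100.2] -0.033 0.008
223.0 [570.6  95. ] -0.032 0.011
229.0 [575.5  90.3] -0.031 0.015
236.0 [580.9  86.2] -0.029 0.018
```

Request:
play_rows(
  deltas="-0.021 -0.027 0 0 -1;-0.024 -0.024 0 0 -1;-0.027 -0.021 0 0 -1;-0.029 -0.018 0 0 -1;-0.031 -0.015 0 0 -1;0 0 0 0 -1",
)

```text
time_s: 44.92
tool_pos: [555.2, 139.1, 220.1]
tool_rot: [0.573, 0.819, 0.002, 0.001]
contact_force: [4.3, 4.9, 0.8]
opening: 0.22
```

Request:
play_rows(
  deltas="-0.032 -0.011 0 0 -1;-0.033 -0.008 0 0 -1;-0.034 -0.004 0 0 -1;-0.034 0 0 0 -1;-0.034 0.004 0 0 -1;0 0 0 0 -1",
)

```text
time_s: 45.68
tool_pos: [563.0, 106.6, 220.1]
tool_rot: [0.573, 0.819, 0.002, 0.001]
contact_force: [2.8, 4.6, 3.2]
opening: 0.215
```

Request:
play_rows(
  deltas="-0.033 0.008 0 0 -1;-0.032 0.011 0 0 -1;-0.031 0.015 0 0 -1;-0.029 0.018 0 0 -1;0 0 0 0 -1;0 0 0 0 -1",
)

```text
time_s: 46.42
tool_pos: [579.3, 85.5, 219.8]
tool_rot: [0.573, 0.82, -0.001, -0.001]
contact_force: [-4.8, -1.1, 10.1]
opening: 0.215
```

Request:
play_rows(
  deltas="0 0 0 0 -0.2;0 0 0 0 -0.2;0 0 -0.15 0 -0.2;0 0 -0.25 0 -0.2;0 0 -0.25 0 -0.2;0.2 -0.1 0 0 -0.2;0.25 -0.1 0 0 -0.2;0 0 0 0 -0.2",
)

```text
time_s: 47.42
tool_pos: [509.5, 158.3, 348.2]
tool_rot: [0.572, 0.82, -0.0, -0.001]
contact_force: [0.1, -1.8, 0.5]
opening: 0.402
```

Run:
```python
from h import *
s=sense();print(s["tool_pos"],s["time_s"],s["contact_force"])
g=grab_frame("wrist");cv2.imwrite("pics/w11.png",g["frame"])
t=grab_frame("top");w=world(t);X,Y,Z=np.moveaxis(w,-1,0);cv2.imwrite("pics/top9.png",t["frame"])
for n,lo,hi,cx,cy,h in(("grip",74,86,617,70,20),("peg",72,86,579,86,18),("top",159,172,621,-60,110)):
    m=(Z>lo)&(Z<hi)&(abs(X-cx)<h)&(abs(Y-cy)<h)
    if m.sum()>8: print(n,m.sum(),[np.round(q,1) for q in cv2.minAreaRect(w[m][:,:2].astype(np.float32))])
k=(Z>-5)&(abs(X-621)<80)&(abs(Y+60)<40);print("inside top tray z",np.nanpercentile(Z[k],[5,50]))
w=world(grab_frame("scene"));X,Y,Z=np.moveaxis(w,-1,0)
for n,lo,hi in(("top rim",160,172),("mid side",85,112),("low side",30,55)):
    m=(Z>lo)&(Z<hi)&(abs(X-621)<120)&(abs(Y+60)<70)&((Y<-105) if "side" in n else True);p=w[m]
    if m.sum()>20:
        c=np.polyfit(p[:,0],p[:,1],1);print(n,m.sum(),"x",np.percentile(p[:,0],[1,99]).round(1),"y@621",np.polyval(c,621).round(1),"slope deg",np.degrees(c[0]).round(1))
m=(Z>72)&(Z<86)&(abs(X-579)<25)&(abs(Y-86)<25);print("peg scene",m.sum())
```

```text
[509.50571728 158.26963459 348.16729327] 47.425 [ 0.1196289  -1.82559951  0.52867922]
grip 89 [array([616.9,  70.4]), array([22.8, 21.3]), np.float64(4.6)]
peg 54 [array([573. ,  92.1]), array([16.1, 19. ]), np.float64(2.7)]
top 1454 [array([622. , -61.7]), array([192.2, 120.1]), np.float64(4.2)]
inside top tray z [123.54283737 128.74172024]
top rim 1112 x [527.5 719.1] y@621 -68.0 slope deg 1.8
mid side 581 x [537.6 719.8] y@621 -122.0 slope deg 4.3
low side 405 x [535.8 722.5] y@621 -123.6 slope deg 2.7
peg scene 24
```

View pics/w11.png

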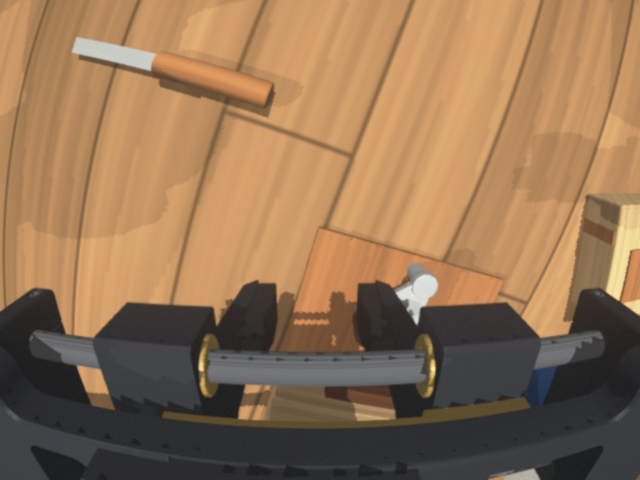

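The top view puts the peg at (573,92), a swing of roughly 1.45–1.55 rad. That is past the lock threshold but not surely fully over. I'll push the peg from behind with closed fingers.

Request:
play_rows(
  deltas="-0.13 0.086 0 0 -1;-0.135 0.086 0 0 -1;0 0 0.1 0 -1;0 0 0.25 0 -1;0 0 0.2 0 -1;0 0 0.09 0 -1;0 0 0 0 -1;0 0 0 0 -1",
)

```text
time_s: 48.58
tool_pos: [563.1, 118.7, 222.1]
tool_rot: [0.573, 0.819, 0.001, 0.001]
contact_force: [0.1, -0.4, -0.4]
opening: 0.005
```

Request:
play_rows(
  deltas="-0.04 0.005 0 0 -1;-0.02 0.005 0 0 -1;-0.02 0.005 0 0 -1;-0.02 0.005 0 0 -1;0 0 0 0 -1;0 0 0 0 -1",
)

```text
time_s: 49.32
tool_pos: [573.3, 102.7, 221.9]
tool_rot: [0.574, 0.819, 0.002, -0.0]
contact_force: [-0.7, 8.5, 5.0]
opening: 0.006
```

Request:
play_rows(
  deltas="-0.015 0.006 0 0 -1;-0.015 0.006 0 0 -1;0 0 0 0 -1;0 0 0 0 -1",
)

```text
time_s: 49.82
tool_pos: [574.9, 101.2, 221.8]
tool_rot: [0.574, 0.819, 0.002, -0.005]
contact_force: [-12.9, 24.4, 13.9]
opening: 0.004
```

That is a hard stop, so the lever is at its end. I'll back off and do the final check.

Request:
play_rows(
  deltas="0.05 -0.01 0 0 -1;0.05 0 0 0 -1;0 0 -0.2 0 -1;0 0 -0.3 0 -1;0 0 -0.3 0 -1;0.3 -0.15 0 0 -1;0.3 -0.15 0 0 -1;0 0 0 0 -1",
)

```text
time_s: 50.82
tool_pos: [475.1, 201.9, 380.4]
tool_rot: [0.572, 0.82, -0.0, -0.0]
contact_force: [0.3, -1.0, 0.0]
opening: 0.003
```

Run:
```python
from h import *
s=sense();print(s["tool_pos"],s["time_s"],s["contact_force"])
t=grab_frame("top");w=world(t);X,Y,Z=np.moveaxis(w,-1,0);cv2.imwrite("pics/top9.png",cv2.resize(t["frame"][100:300,180:440],None,fx=3,fy=3))
for n,lo,hi,cx,cy,h in(("grip",74,86,617,70,18),("peg",72,86,576,90,20),("top",159,172,621,-60,110)):
    m=(Z>lo)&(Z<hi)&(abs(X-cx)<h)&(abs(Y-cy)<h)
    if m.sum()>8: print(n,m.sum(),[np.round(q,1) for q in cv2.minAreaRect(w[m][:,:2].astype(np.float32))])
```

```text
[475.07520948 201.86642613 380.39726112] 50.825 [ 0.27397489 -1.04040386  0.02002472]
grip 93 [array([617.1,  70.4]), array([24.1, 21.4]), np.float64(3.8)]
peg 57 [array([579.9,  87.5]), array([17.9, 17.7]), np.float64(40.3)]
top 1441 [array([622.3, -61.5]), array([192. , 120.2]), np.float64(4.2)]
```

View pics/top9.png

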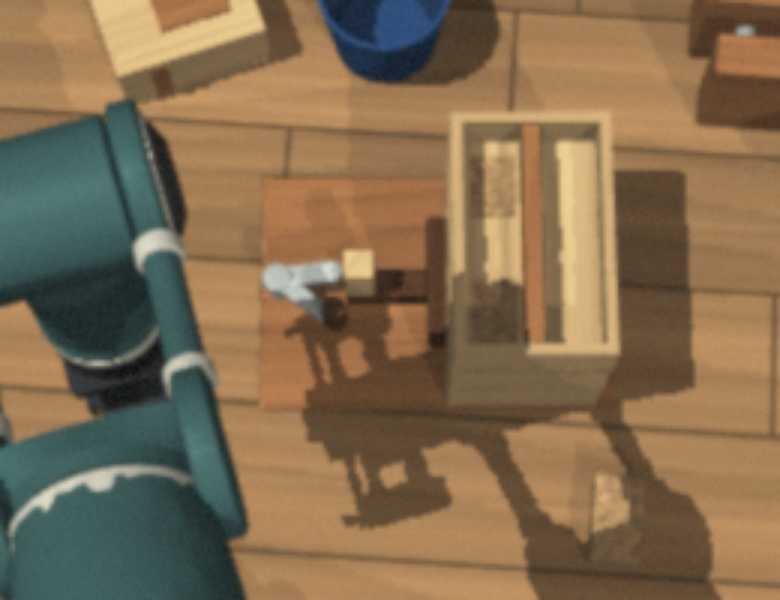

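The nose of the lever now stands behind the grip block at (340,272). The peg is at the end of its travel at (335,312), the stop is against the tray, and the stack is square. I'll hand in.

```bash
python3 -c "
from workcell import *
print(hand_in())"
```

```text
the job is handed in; nothing more can be done
None
```

The one small puzzle box on the bench is in the bottom tray, and the two upper trays are restacked in their old order. The stop is snug, the cam lever is over, and I handed the job in at about 51 s; no verdict was reported.

**Last checks**
- **Box:** the wrist view showed it upright and flat in the middle of the bottom tray before restacking. It has been covered since, so I couldn't see it again.
- **Stack:** the centres were within about 2–5 mm of each other. The top tray's rim measured 4.2° against about 3.7° for the cradle, well inside 0.12 rad.
- **Stop:** it moved in about 24 mm and resisted at 30 N. Its face is within 2 mm of the tray and it did not move back after the lever was swung. I did not measure the travel directly from its zero.
- **Lever:** the first swing left it at only about 1.45–1.55 rad by my measurement. I pushed the peg again until it stopped hard at 24 N. The camera then gave about 1.6 rad, with the nose behind the grip block.

**What went wrong**
- **Middle tray:** it slipped in the grip to about 0.12 rad while being set aside, touching its far end down first. I laid it flat again and used a firmer, slower grip for restacking.
- **Box grasp:** there was a 7 N upward push that I did not explain. It vanished on lifting.
- **Bystanders:** none looked noticeably shifted in the later views. I did not remeasure them at the end.

I viewed 17 pictures, three over the budget of 14.

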